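# Prop the horn: index the turntable, run the plank out and hold it

## Task

Turn the modelling turntable by its upright peg, without touching the paper head, all the way to its stop so that the long horn points over at the trestle. Then slide the plank outward along the trestle, under the horn, until the line drawn across the plank is flush with the trestle's edge, and finish while still holding the plank there, flat on the trestle, because it would tip if let go. Leave the tape, the glue jar and the mug where they are.

Things in the scene. Friction and masses are not known exactly. Their poses are not given: they have to be found in the camera images.
- turntable: Fixed foot of a modelling turntable. Origin on the table on the vertical turning axis. The foot never turns. It carries a round plywood disc 290 mm across whose top is 45 mm above the table. A 50 mm high steel stop post stands beside the rim.
- wheel (a joint): Angle of the turntable disc, rad; it grows anticlockwise seen from above. 0 and 1.60 are hard stops. It starts between 0.1 and 0.7; the wanted stop is 1.60, where the steel tab on the disc's rim meets the stop post and the long horn points at the trestle. It turns with light friction (about 0.12 N m) and stays where it is left.
- wheel_peg (a point): Top centre of the upright round dark-wood peg on the disc: the peg is 22 mm in diameter over its top 45 mm, its top is 95 mm above the table, and it stands 125 mm from the turning axis. It is fixed to the disc and goes round with it.
- mask: Horned paper head fixed on the disc's middle, origin under its neck at the disc's top, x towards the long horn. Head 90 mm across, 175 mm high; behind it an upright frill 124 mm wide; the long horn rises to the front and ends 180 mm from the axis, underside over 115 mm above the table. Seen from above the peg lies 80 degrees clockwise from the horn. Not to be touched.
- trestle: Fixed low trestle, 240 mm long (its x), 102 mm wide (its y), origin on the table under its middle; +x points towards the turntable. Its bed is 70 mm above the table and has a side cheek along each long side, 8 mm high above the bed, 86 mm apart inside.
- trestle_edge (a point): Middle of the bed's end edge nearest the turntable, at bed height (70 mm above the table). x points outward along the trestle, y across, z up. The plank slides out over this edge.
- plank: Loose plywood plank 320 mm long (its x), 78 mm wide, 12 mm thick, about 0.22 kg, lying in the trestle's channel, origin under its middle, x outward to the turntable. A dark wood cleat stands across its inner end. Starts with 70 to 105 mm beyond the edge.
- plank_mark (a point): Middle of the 3 mm wide dark line drawn across the plank, on its top face, 215 mm from the outer end. When the line is over the trestle's edge the plank's centre of mass is about 35 mm beyond the edge, so it tips unless held down at the inner end.
- plank_cleat (a point): Top centre of the cleat screwed across the plank near its inner end: 24 mm thick along the plank, 64 mm across, 36 mm high above the plank (top 118 mm above the table). Its centre is 79 mm from the line, on the inner side. The handle to grip from above.
- tape: Roll of tape lying flat, 100 mm across, 25 mm high, origin under its centre. Bystander.
- glue: Glue jar 64 mm across, 90 mm high, origin under its centre. Bystander.
- mug: White mug 80 mm across, 90 mm high, origin under its centre. Bystander.

How it is judged (in metres and radians):
On the way, in this order (a step that is already met when the one before it is completed fails the run):
1. the turntable is turned to its stop, the plank not yet run out (value of joint wheel above 1.53 rad and x of plank_mark in the frame of trestle_edge below -0.06 m), for 0.2 s.
2. the plank's line is at the trestle's edge, the plank flat and held by the gripper (x of plank_mark in the frame of trestle_edge between -0.008 and 0.008 m and angle between plank's own z axis and vertical below 0.05 rad and z of plank_mark in the frame of trestle_edge between 0.006 and 0.018 m and y of plank_mark in the frame of trestle_edge between -0.012 and 0.012 m and contact force between the fingers and plank above 0.3 N and contact force between plank and trestle above 0.05 N), for 0.2 s.
At the end, for the whole second after the job is handed in: The disc is within 0.07 rad of its 1.60 stop; the plank's line is within 8 mm of the trestle's edge; the plank lies in the channel, level within 0.05 rad, resting on the trestle, still, touching neither turntable, head nor bystanders, and the gripper's fingers are holding or pressing it (all of step 2 and value of joint wheel above 1.53 rad and linear speed of plank below 0.01 m/s and contact force between plank and turntable below 0.1 N and contact force between plank and tape below 0.1 N and contact force between plank and glue below 0.1 N and contact force between plank and mug below 0.1 N); the arm keeps its last pose, push and grip.
It fails at once if the paper head is touched by the robot (contact force between any of the arm, the fingers and mask above 1 N).
It fails at once if the plank tips or falls (angle between plank's own z axis and vertical above 0.1 rad).
It fails at once if a bystander is moved (distance of any of tape, glue, mug from where it was at the start of the episode above 0.03 m).
It also fails if it takes over 59 s, if anything falls off the work surface, if the arm or the gripper's body presses on something with over 40 N, if the wrist force passes 120 N, or if a joint passes its speed limit or range.

## Robot

A 7-joint arm with a two-finger parallel gripper is mounted at the origin on the work surface. World frame = base frame: x ahead of the robot, y to its left, z up, the work surface at z = 0. Lengths are in mm, angles in rad, forces in N, time in s.
With the tool pointing down it reaches from about 400 to 875 mm from the base axis. Payload 4.4 kg.
Tool frame: the origin (TCP) lies on the centre line of the jaws, within the pads' length; the fingertips stand 25 mm ahead of it and the grasp point (between the pads) lies 6 mm ahead of it; x points along the fingers, y is the direction in which the jaws open and shut, and the axes are right-handed (so a half turn about x gives the same grasp; the last joint's range is limited). The gripper opens to 85 mm and grips with 20 to 120 N. Pads are 22 mm wide; open, the fingers measure 114 mm over their backs; the gripper's body (76 mm by 85 mm) begins 54 mm behind the grasp point. The pads swing forward as they close: fully open they stand 13 mm farther back than shut.
Start: joints at [1.253, 0.628, 0.038, 1.517, -0.027, 0.996, -0.02], TCP at [161.972, -629.51, 256.313] pointing down, gripper open.
Joint ranges: [-3.06, 3.06], [-0.37, 2.12], [-1.25, 1.32], [0.18, 2.47], [-1.1, 4.24], [0.23, 1.98], [-2.94, 2.94]. Speed limits (rad/s): [2.57, 2.57, 3.14, 3.14, 3.14, 3.14, 3.14].

## Interface

Orientations are given as [roll, pitch, yaw] about the fixed x, y, z axes, in that order (R = Rz(yaw) Ry(pitch) Rx(roll)).
In Python, from cell import * gives the robot as it stands. The module is installed in compiled form; this text tells all that it offers.
- The arm moves only by the tool jog_arm, never from a script. Its argument "series" is a list of rows, each a list of 3 entries, a list of its own where there are three numbers: the turn, a rotation vector about the tool's x, y, z in degrees, then the shift along the tool's x, y, z in mm, then the gripper's target within -1 to 1 (shut at 1, half-way at 0, fully open at -1). In form: [[[rx, ry, rz], [dx, dy, dz], hand], ...]. A call has 1 to 8 rows; each row shifts and turns the commanded pose from where the row before left it, along the tool's axes as they then stand; what a row does not reach is not made up. A row lasts 1/8 s, in which the tool goes at most 62.5 mm and 10.7 degrees, less where a joint would pass 70% of its speed; a pose out of reach is approached as far as the arm can. A call is refused whole if a number of a shift passes 62.5 or a number of a turn 10.7, either way. A call with a gripper value outside its range is refused whole. The fingers move at their own pace and stop on an object; the grip force is fixed at half the most. Time passes only in rows, so rows that do not move let the fingers close. It gives the time, the measured TCP pose, the force and the opening at its end, in the units of the state.
- read_state(): the state, without advancing time (a new reading comes with each control period).
- get_image(name): name is "scene" or "top"; returns a dict with "img" (420x560x3 uint8, red, green, blue), "range_z" (420x560 float32, mm along the optical axis (not along the pixel's ray), 0 where there is no reading), "fovy" (degrees; the focal length in pixels is half the picture's height over the tangent of half this angle, whatever the lens; pixels are square), "cx", "cy" (the principal point, pixels), "cam_to_world" (4x4, takes a point from camera to world coordinates). Camera axes: x right, y up, looking along -z (the intrinsics and any distortion apply to the point x, -y, -z); pixel columns grow to the right and rows downward; lengths in mm; the calibration is good to about 2 mm. A picture is of the moment at which its call begins.
- finish_job(): hands the job in, once; it reports no verdict.
The state is a dict: "clock": time; "qpos": joint angles; "qd": joint speeds; "tau": joint torques, N m; "eef_pos": TCP position; "tool_rot": TCP orientation; "force": force on the tool from outside, world axes, zero at the start; "torque": the same for the moment, N m; "width": finger opening in mm.
Only numpy, scipy, OpenCV 4.12 (cv2) and the standard library are available. Lean on these libraries where they do the work, as an engineer would, in place of code of your own. Each camera call takes 0.05 s, during which the arm holds its last target. There are 200 camera calls.

## Working session

There is one attempt and no reset: what is moved stays moved. The work goes in short steps, Python scripts to look and compute and a tool call to move; the robot and the scene stay as the last step left them, time stands still between calls to the robot, and variables do not carry over. Pictures are saved under pics/ and viewed, about 8 in all and at most 12, crops included, and the job is handed in when it is done.

Besides the shell and the picture viewer there is one more tool, called after "Request:" as name(argument=value, ...) on one line, values as JSON. jog_arm: Moves the arm, as the interface text tells. Its arguments: {"type":"object","properties":{"series":{"type":"array"}},"required":["series"]}

```bash
mkdir -p pics
cat > h.py <<'E'
from cell import *
import numpy as np, cv2
def grab(n):
    g=get_image(n); np.savez('%s.npz'%n,**{k:np.array(v) for k,v in g.items()}); return g
def P(g,u,v,z=None):
    """world point of pixel; z None -> depth, else plane z"""
    h=g['img'].shape[0]; f=h/2/np.tan(np.radians(float(g['fovy']))/2)
    d=np.array([(u-g['cx'])/f,-(v-g['cy'])/f,-1.]); T=np.array(g['cam_to_world'])
    o=T[:3,3]; r=T[:3,:3]@d
    s=g['range_z'][int(round(v)),int(round(u))] if z is None else (z-o[2])/r[2]
    return o+s*r
def cloud(g):
    h,w=g['range_z'].shape; f=h/2/np.tan(np.radians(float(g['fovy']))/2)
    u,v=np.meshgrid(np.arange(w),np.arange(h)); D=g['range_z']
    c=np.stack([(u-g['cx'])/f*D,-(v-g['cy'])/f*D,-D],-1); T=np.array(g['cam_to_world'])
    return c@T[:3,:3].T+T[:3,3]
E
python3 - <<'E'
from h import *
for n in('scene','top'):
    g=grab(n); cv2.imwrite('pics/%s1.png'%n,cv2.resize(g['img'][...,::-1],(784,588))); print(n,g.keys(),g['fovy'],g['cx'],g['cy'],np.round(g['cam_to_world'],2).tolist(),(g['range_z']==0).mean())
print(read_state())
E
```

```text
scene dict_keys(['img', 'range_z', 'fovy', 'cx', 'cy', 'cam_to_world']) 47.317604955263825 274.4234122792327 206.25728945524767 [[-0.28, -0.64, 0.71, 1360.95], [0.96, -0.17, 0.22, 276.93], [-0.02, 0.75, 0.66, 792.07], [0.0, 0.0, 0.0, 1.0]] 0.0038945578231292517
top dict_keys(['img', 'range_z', 'fovy', 'cx', 'cy', 'cam_to_world']) 54.640697860390055 279.48659019161 202.12278658208345 [[-0.02, 1.0, -0.07, 579.22], [-1.0, -0.02, -0.01, 44.71], [-0.01, 0.07, 1.0, 992.07], [0.0, 0.0, 0.0, 1.0]] 0.0040178571428571425
{'clock': 0.1, 'qpos': array([ 1.2531787 ,  0.6292626 ,  0.038452  ,  1.51824267, -0.02703014,
        0.99629837, -0.01998451]), 'qd': array([ 0.00103322, -0.00216864, -0.00128598, -0.00109081, -0.00028442,
        0.00035769,  0.00011482]), 'tau': array([ 2.43388029e-03, -5.64536011e+01,  1.23076592e+00, -1.93973207e+01,
        1.13741509e-02,  5.49750737e-03, -1.29118570e-05]), 'eef_pos': array([ 161.86591551, -629.00233416,  255.48342469]), 'tool_rot': array([-1.57320943,  1.56910311,  1.82019466]), 'force': array([ 0.04334807, -0.80352743, -0.21986181]), 'torque': array([0.0169282 , 0.02684961, 0.02782831]), 'width': 85.42042061391028}
```

View pics/top1.png

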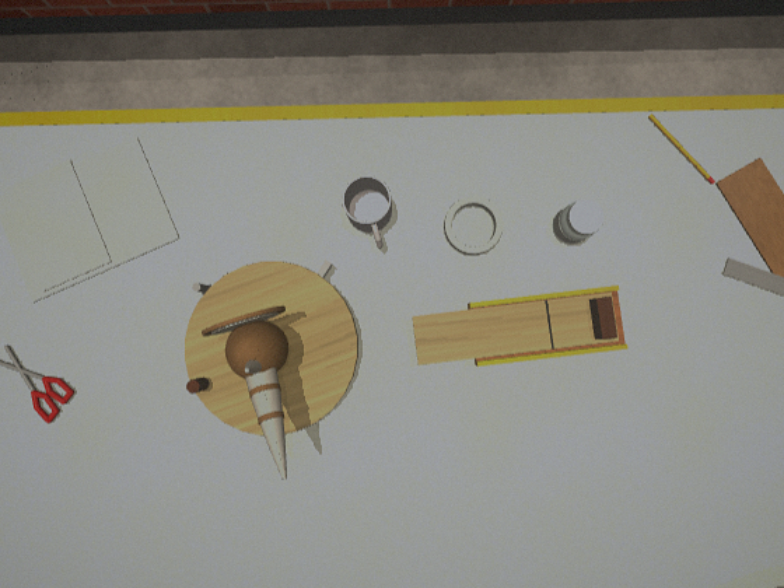

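View pics/scene1.png

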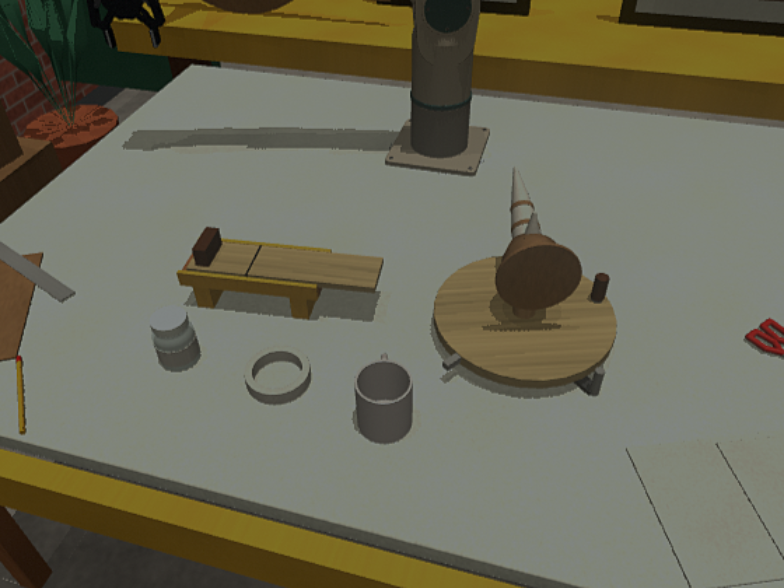

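The top view shows the turntable at upper left: disc centre about (271,348), peg (197,385), horn tip (284,478). The plank is at right, with its line at (549,324) and the cleat at (604,318). The mug, tape and glue stand behind, at larger x. In the scene view the path is clear on the robot side. Next I measure.

Run:
```python
from h import *
g={k:v for k,v in np.load('top.npz').items()}; C=cloud(g); im=g['img'].astype(int); hsv=cv2.cvtColor(g['img'],cv2.COLOR_RGB2HSV)
k=560/784
Z=C[...,2]; X=C[...,0];Y=C[...,1]
# disc top
m=(abs(Z-45)<6)&(Y>50)
mm=m.astype(np.uint8); n,l,s,c=cv2.connectedComponentsWithStats(mm); i=1+np.argmax(s[1:,4])
cnt=max(cv2.findContours((l==i).astype(np.uint8),0,1)[0],key=len); hull=cv2.convexHull(cnt)[:,0]
p=np.array([P(g,u,v,45)[:2] for u,v in hull]); (cx,cy),r=cv2.minEnclosingCircle(p.astype(np.float32))
print('disc',cx,cy,r, np.median(Z[l==i]))
def comp(m,u,v,name,win=25):
    u,v=int(u*k),int(v*k); s=np.zeros_like(m); s[v-win:v+win,u-win:u+win]=m[v-win:v+win,u-win:u+win]
    q=C[s]; print(name,len(q),q.mean(0).round(1),q.min(0).round(1),q.max(0).round(1)); return q
q=comp((Z>88)&(Z<102)&(Y>cy+70),197,385,'peg',15)
c=np.array([cx,cy]); pg=q.mean(0)[:2]-c; print('peg r,ang',np.hypot(*pg),np.degrees(np.arctan2(pg[1],pg[0])))
q=comp((Z>110)&(Z<125),604,318,'cleat'); print(cv2.minAreaRect(q[:,:2].astype(np.float32)))
dark=(hsv[...,2]<90)&(abs(Z-82)<6)
q=comp(dark,549,324,'mark',22)
pl=(abs(Z-82)<5)&(Y<-100); ys=C[pl]; print('plank',cv2.minAreaRect(ys[:,:2].astype(np.float32)),np.median(ys[:,2]))
for n,u,v in(('cheekTL',469,306),('cheekBL',476,363),('cheekTR',617,288),('cheekBR',627,347)): print(n,P(g,u*k,v*k,78).round(1))
for n,u,v in(('plTL',413,316),('plBL',418,364),('mk top',547,301),('mk bot',552,348)): print(n,P(g,u*k,v*k,82).round(1))
for n,u,v,z in(('horn',284,478,None),('horn-',279,455,None),('stop',201,287,50),('tab',329,270,40),('mug',367,205,90),('handle',378,245,60),('tape',473,226,25),('glue',582,218,90)): print(n,P(g,u*k,v*k,z).round(1))
```

```text
disc 557.5679321289062 251.5243377685547 157.921142578125 44.171532024087014
peg 84 [490.3 371.   93.6] [481.1 361.2  88.1] [500.6 382.9  98. ]
peg r,ang 137.10019618693258 119.36769069070458
cleat 363 [ 584.8 -269.4  116.9] [ 553.3 -286.2  110.4] [ 617.4 -255.5  121.9]
((585.0137329101562, -270.3152770996094), (63.90909957885742, 25.202587127685547), 6.30989933013916)
mark 47 [ 580.1 -192.1   81.4] [ 540.5 -196.3   78. ] [ 613.9 -188.1   86.6]
plank ((646.4734497070312, -196.02357482910156), (243.5741424560547, 215.7172088623047), 5.686987400054932) 81.02980914753812
cheekTL [608.4 -66.8  78. ]
cheekBL [517.6 -75.3  78. ]
cheekTR [ 632.8 -303.9   78. ]
cheekBR [ 538.7 -315.2   78. ]
plTL [594.   23.4  82. ]
plBL [517.9  17.   82. ]
mk top [ 613.9 -190.5   82. ]
mk bot [ 539.4 -195.6   82. ]
horn [374.8 206.5 200.9]
horn- [404.8 214.1 196.9]
stop [649.3 374.9  50. ]
tab [674.6 162.1  40. ]
mug [773.3  93.7  90. ]
handle [712.4  78.2  60. ]
tape [747.  -83.9  25. ]
glue [ 745.  -249.2   90. ]
```

Run:
```python
from h import *
from scipy.optimize import least_squares
g={k:v for k,v in np.load('top.npz').items()}; C=cloud(g); Z=C[...,2]
m=(abs(Z-45)<6)&(C[...,1]>50)
n,l,s,c=cv2.connectedComponentsWithStats(m.astype(np.uint8)); i=1+np.argmax(s[1:,4])
cnt=max(cv2.findContours((l==i).astype(np.uint8),0,1)[0],key=len)[:,0]
p=np.array([P(g,u,v,45)[:2] for u,v in cnt])
f=least_squares(lambda x:np.hypot(*(p-x[:2]).T)-145,[550,250],loss='cauchy',f_scale=2).x; print('axis',f)
d=np.array([490.3,371])-f; a=np.degrees(np.arctan2(d[1],d[0])); print('peg',np.hypot(*d),a)
h=np.array([374.8,206.5])-f; print('horn',np.hypot(*h),np.degrees(np.arctan2(h[1],h[0])))
print('trestle dir',np.degrees(np.arctan2(563.-f[0],0)), np.degrees(np.arctan2(-71-f[1],563-f[0])))
```

```text
axis [547.51570733 259.76312754]
peg 125.08908409691779 117.21944062823941
horn 180.74201590868725 -162.86096344502408
trestle dir 90.0 -87.31972128480395
```

```bash
cat >> h.py <<'E'
from scipy.spatial.transform import Rotation as Ro
def go(pos,ydir,quiet=False):
    """print total rotvec about tool axes (deg), then shift in tool axes after / before turning"""
    s=read_state(); R=Ro.from_euler('xyz',s['tool_rot']).as_matrix()
    x=np.array([0,0,-1.]); y=np.r_[np.cos(np.radians(ydir)),np.sin(np.radians(ydir)),0]
    best=None
    for sg in(1,-1):
        T=np.stack([x,sg*y,np.cross(x,sg*y)],1); v=np.degrees(Ro.from_matrix(R.T@T).as_rotvec())
        if best is None or np.linalg.norm(v)<np.linalg.norm(best[0]): best=(v,T)
    d=np.array(pos)-s['eef_pos']
    print('t',round(s['clock'],2),'tcp',s['eef_pos'].round(1),'F',s['force'].round(1),'w',round(s['width'],1),'y',np.degrees(np.arctan2(R[1,1],R[0,1])).round(1),'q',s['qpos'].round(2))
    print('turn',best[0].round(1),'shift in present axes',(R.T@d).round(1),'in final axes',(best[1].T@d).round(1))
E
python3 - <<'E'
from h import *
s=read_state(); print(Ro.from_euler('xyz',s['tool_rot']).as_matrix().round(2))
for y in(27.2,207.2):go([490,371,330],y)
E
```

```text
[[-0.    0.25 -0.97]
 [ 0.   -0.97 -0.25]
 [-1.   -0.   -0.  ]]
t 0.1 tcp [ 161.9 -629.   255.5] F [ 0.  -0.8 -0.2] w 85.4 y -75.6 q [ 1.25  0.63  0.04  1.52 -0.03  1.   -0.02]
turn [77.2  0.1  0.1] shift in present axes [ -73.  -886.8 -566.9] in final axes [ -74.5 -748.9  739.4]
t 0.1 tcp [ 161.9 -629.   255.5] F [ 0.  -0.8 -0.2] w 85.4 y -75.6 q [ 1.25  0.63  0.04  1.52 -0.03  1.   -0.02]
turn [77.2  0.1  0.1] shift in present axes [ -73.  -886.8 -566.9] in final axes [ -74.5 -748.9  739.4]
```

Request:
jog_arm(series=[[[-5, 0, 0], [-10, 0, -58], -1], [[-5, 0, 0], [-10, 0, -58], -1], [[-5, 0, 0], [-10, 0, -58], -1], [[-5, 0, 0], [-10, 0, -58], -1], [[-5, 0, 0], [-10, 0, -58], -1], [[-5, 0, 0], [-10, 0, -58], -1], [[-5, 0, 0], [-10, 0, -58], -1], [[-5, 0, 0], [-10, 0, -58], -1]])

```text
clock: 1.1
eef_pos: [549.1, -387.6, 336.0]
tool_rot: [-1.478, 1.57, 2.616]
force: [0.4, -0.2, 0.1]
width: 85.2
```

Request:
jog_arm(series=[[[-5, 0, 0], [0, 0, -58], -1], [[-5, 0, 0], [0, 0, -58], -1], [[-5, 0, 0], [0, 0, -58], -1], [[-5, 0, 0], [0, 0, -58], -1], [[-5, 0, 0], [0, 0, -58], -1], [[-5, 0, 0], [0, 0, -58], -1], [[-5, 0, 0], [0, 0, -58], -1], [[-5, 0, 0], [0, 0, 0], -0.2]])

```text
clock: 2.1
eef_pos: [688.1, -6.0, 335.9]
tool_rot: [-3.038, 1.565, 1.765]
force: [-0.3, -1.1, -0.6]
width: 69.7
```

```bash
python3 -c "
from h import *
go([488,373,300],27.2)"
```

```text
t 2.1 tcp [688.1  -6.  335.9] F [-0.3 -1.1 -0.6] w 69.7 y 5.2 q [ 0.16  0.64 -0.35  1.28  0.21  1.25 -0.11]
turn [-22.   -0.3  -0. ] shift in present axes [  38.1 -165.  -395.4] in final axes [  35.9   -4.8 -428.6]
```

Request:
jog_arm(series=[[[-10.7, 0, 0], [0, 0, 0], 0], [[-10.7, 0, 0], [0, 0, 0], 0], [[-0.6, 0, 0], [0, 0, -60], 0], [[0, 0, 0], [0, 0, -60], 0], [[0, 0, 0], [0, 0, -60], 0], [[0, 0, 0], [0, 0, -60], 0], [[0, 0, 0], [0, 0, -60], 0], [[0, 0, 0], [0, 0, -60], 0]])

```text
clock: 3.1
eef_pos: [527.7, 309.3, 336.0]
tool_rot: [-1.092, 1.57, -2.202]
force: [0.5, -0.1, -0.1]
width: 42.8
```

Request:
jog_arm(series=[[[0, 0, 0], [0, 0, -60], 0], [[0, 0, 0], [0, 0, 0], 0], [[0, 0, 0], [0, 0, 0], 0]])

```text
clock: 3.48
eef_pos: [502.2, 361.1, 335.8]
tool_rot: [-0.566, 1.569, -1.675]
force: [0.6, 0.1, -0.1]
width: 42.4
```

Run:
```python
from h import *
go([488.5,374,80],27.2)
g=grab('scene'); cv2.imwrite('pics/s2.png',cv2.resize(g['img'][...,::-1],(784,588)))
```

```text
t 3.48 tcp [502.2 361.1 335.8] F [ 0.6  0.1 -0.1] w 42.4 y 26.4 q [-0.38  0.54 -0.48  1.49  0.26  1.17 -0.44]
turn [-0.8  0.1  0. ] shift in present axes [255.8  -6.4 -18. ] in final axes [255.8  -6.4 -17.7]
```

View pics/s2.png

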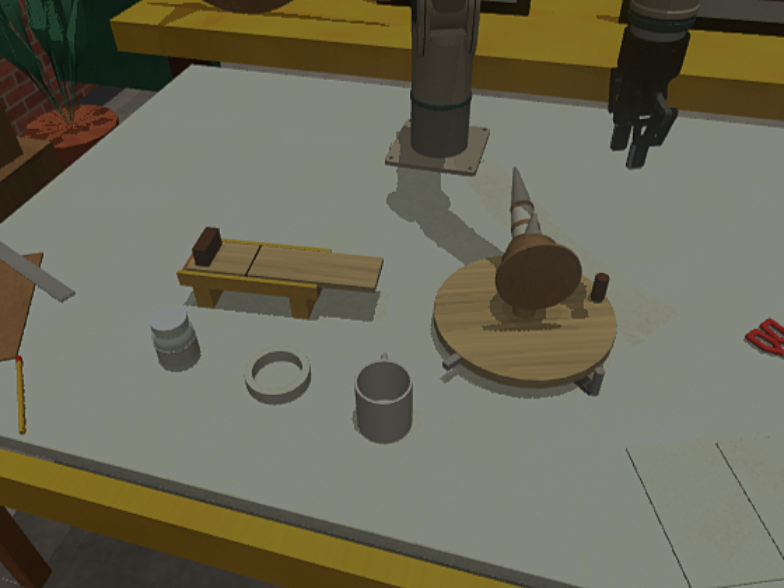

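The scene view shows the half-open gripper (about 645,140) above the peg (600,287), clear of the head. I move sideways, then descend around the peg.

Request:
jog_arm(series=[[[0, 0, 0], [0, -6, -18], 0], [[0, 0, 0], [40, 0, 0], 0], [[0, 0, 0], [40, 0, 0], 0], [[0, 0, 0], [40, 0, 0], 0], [[0, 0, 0], [40, 0, 0], 0], [[0, 0, 0], [30, 0, 0], 0], [[0, 0, 0], [20, 0, 0], 0], [[0, 0, 0], [0, 0, 0], 0]])

```text
clock: 4.53
eef_pos: [487.6, 374.4, 124.9]
tool_rot: [-1.46, 1.567, -2.571]
force: [0.3, 0.9, 0.7]
width: 42.7
```

Run:
```python
from h import *
go([488.5,374,80],27.2)
g=grab('scene'); cv2.imwrite('pics/s3.png',cv2.resize(g['img'][110:300,330:530,::-1],None,fx=3.5,fy=3))
```

```text
t 4.53 tcp [487.6 374.4 124.9] F [0.3 0.9 0.7] w 42.7 y 26.4 q [-0.46  0.77 -0.39  1.72  0.4   0.74 -0.6 ]
turn [-0.8  0.   0.2] shift in present axes [44.9  0.8  0.8] in final axes [44.9  0.6  0.8]
```

View pics/s3.png

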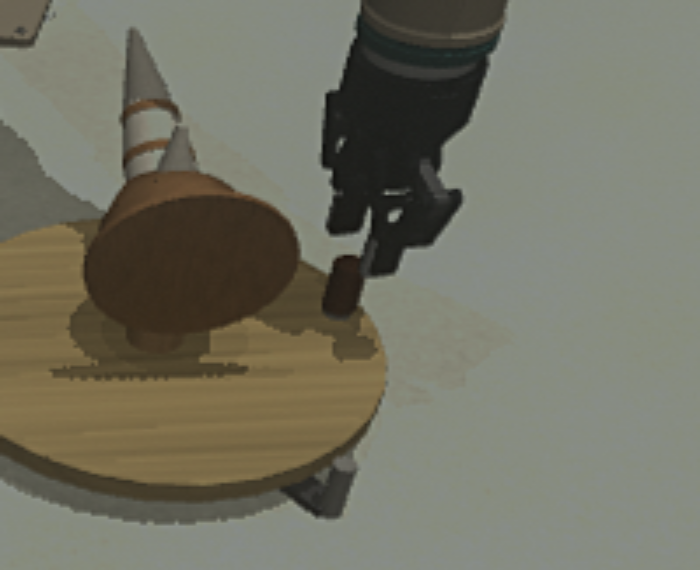

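The crop shows the fingers straddling the peg line, with tips near (385,270) and (343,230) and the peg top at (345,262), perhaps a little to the right. I check the peg against the scene camera.

Run:
```python
from h import *
g={k:v for k,v in np.load('scene.npz').items()}; C=cloud(g)
for n,u,v,z in(('pegtop',346,262,95),('tipnear',383,272,None),('tipfar',341,232,None),('near up',390,255,None)):
    U,V=330+u/3.5,110+v/3; print(n,P(g,U,V,z).round(1))
g=grab('top'); C=cloud(g); cv2.imwrite('pics/t2.png',cv2.resize(g['img'][180:330,80:280,::-1],None,fx=4,fy=4))
w=C[(C[...,2]>80)&(C[...,2]<100)&(C[...,1]>330)]; print(len(w),w.mean(0) if len(w) else '')
```

```text
pegtop [494.3 368.8  95. ]
tipnear [518.2 389.2 109.7]
tipfar [468.1 363.3 101.7]
near up [521.9 389.5 128.9]
95 [490.48512142 370.18674685  92.68760023]
```

View pics/t2.png

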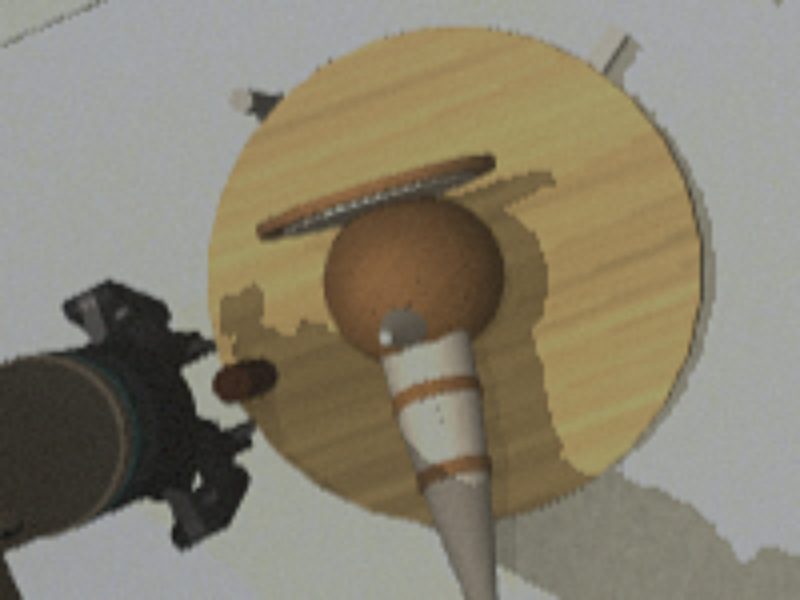

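Seen from above, the fingers (about 205,345 and 245,435) sit on both sides of the peg (245,380), well clear of the frill. I move 3 mm inward and descend.

Request:
jog_arm(series=[[[0, 0, 0], [15, 0, 3], 0], [[0, 0, 0], [15, 0, 0], 0], [[0, 0, 0], [14, 0, 0], 0], [[0, 0, 0], [0, 0, 0], 0]])

```text
clock: 5.12
eef_pos: [489.2, 371.8, 80.6]
tool_rot: [-1.329, 1.568, -2.439]
force: [0.2, -0.4, 0.3]
width: 42.7
```

Run:
```python
from h import *
# arc plan: turn tool x by -d per step; tool y tangent direction sign
A=np.array([547.5,259.8])
for a in np.arange(117.2,200,10): print(a,(A+127*np.array([np.cos(np.radians(a)),np.sin(np.radians(a))])).round(0))
go([490,372,80],27.2)
```

```text
117.2 [489. 373.]
127.2 [471. 361.]
137.2 [454. 346.]
147.2 [441. 329.]
157.2 [430. 309.]
167.2 [424. 288.]
177.2 [421. 266.]
187.2 [422. 244.]
197.2 [426. 222.]
t 5.12 tcp [489.2 371.8  80.6] F [ 0.2 -0.4  0.3] w 42.7 y 26.4 q [-0.48  0.83 -0.36  1.74  0.44  0.65 -0.62]
turn [-0.8  0.   0.2] shift in present axes [0.6 0.8 0.2] in final axes [0.6 0.8 0.2]
```

Request:
jog_arm(series=[[[-4, 0, 0], [0, 0, 0], 0], [[-6, 0, 0], [0, -13, 0], 0], [[-6, 0, 0], [0, -13, 0], 0], [[-6, 0, 0], [0, -13, 0], 0], [[-6, 0, 0], [0, -13, 0], 0]])

```text
clock: 5.75
eef_pos: [450.4, 340.4, 82.8]
tool_rot: [1.511, 1.569, 0.894]
force: [1.4, 0.1, 0.0]
width: 42.5
```

```bash
cat >> h.py <<'E'
def arc():
    A=np.array([547.5,259.8]); s=read_state(); d=s['eef_pos'][:2]-A; R=Ro.from_euler('xyz',s['tool_rot']).as_matrix()
    a=np.degrees(np.arctan2(d[1],d[0]))%360
    print('t',round(s['clock'],2),'r',np.hypot(*d).round(1),'ang',a.round(1),'y minus tangent',(np.degrees(np.arctan2(R[1,1],R[0,1]))-(a-90)).round(1),'z',s['eef_pos'][2].round(1),'F',s['force'].round(1),'Mz',s['torque'].round(2),'w',s['width'].round(1),'q',s['qpos'].round(2))
E
python3 - <<'E'
from h import *
arc()
g=grab('top'); C=cloud(g)
w=C[(C[...,2]>88)&(C[...,2]<100)&(C[...,1]>290)&(C[...,0]>430)]; print(len(w),w.mean(0) if len(w) else '')
E
```

```text
Traceback (most recent call last):
  File "h.py", line 32, in arc
    print('t',round(s['clock'],2),'r',np.hypot(*d).round(1),'ang',a.round(1),'y minus tangent',(np.degrees(np.arctan2(R[1,1],R[0,1]))-(a-90)).round(1),'z',s['eef_pos'][2].round(1),'F',s['force'].round(1),'Mz',s['torque'].round(2),'w',s['width'].round(1),'q',s['qpos'].round(2))
                                                                                                                                                                                                                                          ^^^^^^^^^^^^^^^^
AttributeError: 'float' object has no attribute 'round'
```

```bash
sed -i "s/s\['width'\].round(1)/round(s['width'],1)/" h.py
python3 - <<'E'
from h import *
arc()
g=grab('top'); cv2.imwrite('pics/t3.png',cv2.resize(g['img'][180:330,80:280,::-1],None,fx=4,fy=4))
E
```

```text
t 5.75 r 126.2 ang 140.3 y minus tangent 4.4 z 82.8 F [1.4 0.1 0. ] Mz [ 0.16 -0.28  0.04] w 42.5 q [-0.4   0.8  -0.47  1.89  0.6   0.6  -0.3 ]
```

View pics/t3.png

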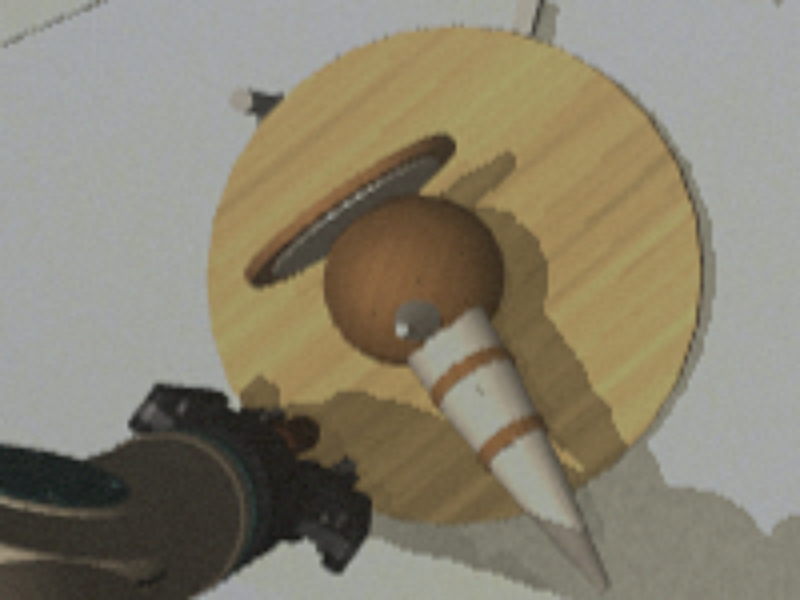

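The disc turned about 20° with the peg caged at (300,435) and the head clear. I continue the arc.

Request:
jog_arm(series=[[[-5, 0, 0], [0, -13, 0], 0], [[-6, 0, 0], [0, -13, 0], 0], [[-6, 0, 0], [0, -13, 0], 0], [[-6, 0, 0], [0, -13, 0], 0], [[-6, 0, 0], [0, -13, 0], 0], [[-6, 0, 0], [0, -13, 0], 0]])

```text
clock: 6.55
eef_pos: [422.7, 269.2, 82.9]
tool_rot: [1.008, 1.568, 1.0]
force: [0.4, 0.7, 0.4]
width: 42.8
```

```bash
python3 -c "
from h import *
arc()"
```

```text
t 6.55 r 125.2 ang 175.7 y minus tangent 3.9 z 82.9 F [0.4 0.7 0.4] Mz [ 0.18 -0.13 -0.02] w 42.8 q [-0.23  0.77 -0.59  2.06  0.82  0.56  0.14]
```

Request:
jog_arm(series=[[[-6, 0, 0], [0, -13, 0], 0], [[-6, 0, 0], [0, -13, 0], 0], [[-4, 0, 0], [0, -9, 0], 0], [[-2, 0, 0], [0, -5, 0], 0], [[-2, 0, 0], [0, -5, 0], 0], [[0, 0, 0], [0, 0, 0], 0]])

```text
clock: 7.3
eef_pos: [428.2, 223.4, 82.3]
tool_rot: [-1.415, 1.57, -1.077]
force: [-0.3, 0.3, -0.1]
width: 42.8
```

```bash
python3 -c "
from h import *
arc()"
```

```text
t 7.3 r 124.7 ang 197.0 y minus tangent 2.4 z 82.3 F [-0.3  0.3 -0.1] Mz [ 0.05 -0.02 -0.03] w 42.8 q [-0.1   0.78 -0.67  2.1   0.92  0.58  0.46]
```

Request:
jog_arm(series=[[[-1, 0, 0], [0, -3, 0], 0], [[-1, 0, 0], [0, -3, 0], 0], [[0, 0, 0], [0, 0, 0], 0]])

```text
clock: 7.68
eef_pos: [430.0, 217.8, 82.3]
tool_rot: [-1.931, 1.57, -1.557]
force: [-0.8, 0.0, 0.7]
width: 42.7
```

Run:
```python
from h import *
arc()
g=grab('top'); cv2.imwrite('pics/t4.png',cv2.resize(g['img'][170:330,80:280,::-1],None,fx=3.7,fy=3.7))
```

```text
t 7.67 r 124.8 ang 199.7 y minus tangent 1.7 z 82.3 F [-0.8  0.   0.7] Mz [-0.01 -0.   -0.02] w 42.7 q [-0.08  0.78 -0.68  2.1   0.93  0.59  0.5 ]
```

View pics/t4.png

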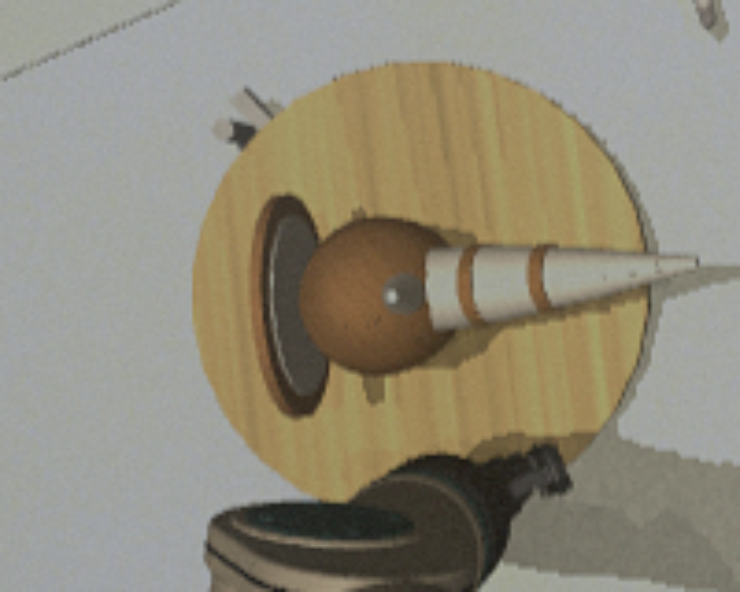

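The horn now points right and the tab (255,105) is close to the post (235,130). I keep pushing gently until the force rises.

Request:
jog_arm(series=[[[-1, 0, 0], [0, -3, 0], 0], [[-1, 0, 0], [0, -3, 0], 0], [[0, 0, 0], [0, 0, 0], 0]])

```text
clock: 8.1
eef_pos: [431.0, 217.6, 82.3]
tool_rot: [1.295, 1.561, 1.708]
force: [-3.2, 11.3, -8.7]
width: 42.8
```

Request:
jog_arm(series=[[[-1, 0, 0], [0, -3, 0], 0], [[0, 0, 0], [0, 0, 0], 0]])

```text
clock: 8.35
eef_pos: [431.4, 217.7, 82.3]
tool_rot: [1.287, 1.556, 1.719]
force: [-5.9, 17.1, -11.3]
width: 42.9
```

The TCP has stopped and the force reads 17 N, so the disc is at its stop. I back off and rise.

Request:
jog_arm(series=[[[0, 0, 0], [0, 8, 0], 0], [[0, 0, 0], [0, 9, 0], 0], [[0, 0, 0], [0, 0, 0], 0], [[0, 0, 0], [-20, 0, 0], 0], [[0, 0, 0], [-40, 0, 0], 0], [[0, 0, 0], [-60, 0, 0], 0], [[0, 0, 0], [-60, 0, 0], 0], [[0, 0, 0], [-60, 0, 0], 0]])

```text
clock: 9.35
eef_pos: [426.2, 224.3, 324.2]
tool_rot: [-1.988, 1.57, -1.562]
force: [1.4, 0.4, -0.7]
width: 42.8
```

Run:
```python
from h import *
arc()
go([585,-270,300],95.5)
g=grab('top'); C=cloud(g); d=C[(C[...,2]>185)&(C[...,2]<215)&(C[...,1]>60)&(C[...,1]<110)&(C[...,0]>480)]
t=d[np.argmin(d[:,1])]; print('horn tip',t.round(1),np.degrees(np.arctan2(t[1]-259.8,t[0]-547.5)).round(1), 'start -162.9')
```

```text
t 9.35 r 126.4 ang 196.3 y minus tangent 8.1 z 324.2 F [ 1.4  0.4 -0.7] Mz [ 0.   -0.1  -0.03] w 42.8 q [ 0.18  0.47 -1.05  1.86  0.46  1.08  0.95]
t 9.35 tcp [426.2 224.3 324.2] F [ 1.4  0.4 -0.7] w 42.8 y 114.4 q [ 0.18  0.47 -1.05  1.86  0.46  1.08  0.95]
turn [18.9 -0.   0.1] shift in present axes [  24.8 -515.7  -59.4] in final axes [  24.2 -507.2  110.7]
horn tip [563.4  79.1 199.6] -85.0 start -162.9
```

Request:
jog_arm(series=[[[9.5, 0, 0], [0, 0, 0], -0.4], [[9.5, 0, 0], [0, 0, 0], -0.4], [[0, 0, 0], [0, -55, 12], -0.4], [[0, 0, 0], [0, -55, 12], -0.4], [[0, 0, 0], [0, -55, 12], -0.4], [[0, 0, 0], [0, -55, 12], -0.4], [[0, 0, 0], [0, -55, 12], -0.4], [[0, 0, 0], [0, -55, 12], -0.4]])

```text
clock: 10.4
eef_pos: [529.0, -99.1, 322.4]
tool_rot: [-1.918, 1.57, -1.824]
force: [0.1, 0.6, 0.4]
width: 59.8
```

```bash
python3 -c "
from h import *
go([585,-270,250],95.5)"
```

```text
t 10.4 tcp [529.  -99.1 322.4] F [0.1 0.6 0.4] w 59.8 y 95.4 q [ 0.73  0.53 -0.93  1.73  0.47  1.12  1.33]
turn [-0.1 -0.   0.1] shift in present axes [  72.5 -175.3   39.8] in final axes [  72.4 -175.5   39.3]
```

Request:
jog_arm(series=[[[0, 0, 0], [0, -55, 12], -0.4], [[0, 0, 0], [0, -55, 12], -0.4], [[0, 0, 0], [10, -55, 12], -0.4], [[0, 0, 0], [30, -10, 3], -0.4], [[0, 0, 0], [30, 0, 0], -0.4], [[0, 0, 0], [0, 0, 0], -0.4]])

```text
clock: 11.15
eef_pos: [582.4, -267.6, 249.8]
tool_rot: [2.874, 1.565, 2.968]
force: [-0.4, 0.7, -0.2]
width: 59.8
```

Run:
```python
from h import *
go([585,-270,150],95.5)
g=grab('scene'); C=cloud(g); cv2.imwrite('pics/s4.png',cv2.resize(g['img'][100:260,100:300,::-1],None,fx=3.7,fy=3.7))
q=C[(abs(C[...,2]-118)<6)&(C[...,1]<-200)&(C[...,1]>-330)&(C[...,0]>540)&(C[...,0]<630)]; print(len(q),cv2.minAreaRect(q[:,:2].astype(np.float32)))
```

```text
t 11.15 tcp [ 582.4 -267.6  249.8] F [-0.4  0.7 -0.2] w 59.8 y 95.4 q [ 0.85  0.75 -0.84  1.53  0.59  1.14  1.55]
turn [-0.1 -0.3 -0.1] shift in present axes [99.8 -2.8  3. ] in final axes [99.8 -2.6  2.4]
204 ((589.3961791992188, -270.0762634277344), (67.57164764404297, 24.335905075073242), 7.132174491882324)
```

View pics/s4.png

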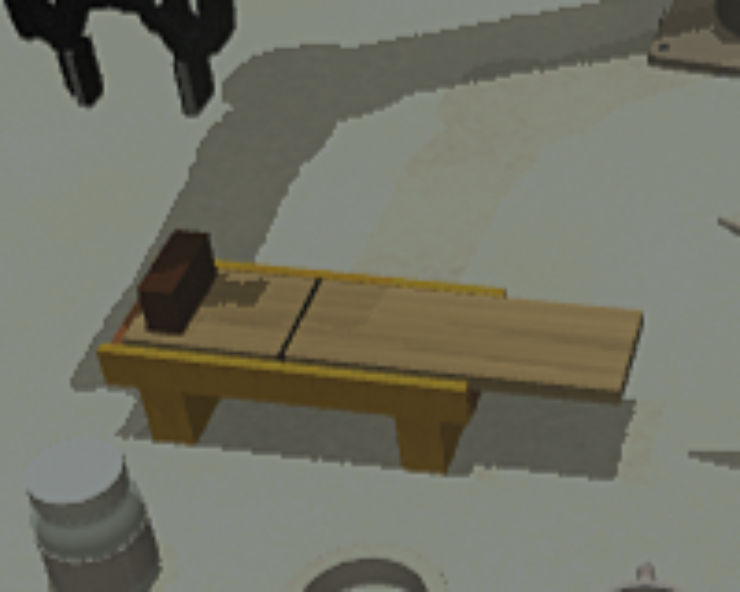

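The gripper is above the cleat (175,280), with open fingers on both sides along the plank. Both cameras give the cleat at about (587,-270). I descend and close.

Request:
jog_arm(series=[[[0, 0, 0], [30, -2.5, 4], -0.4], [[0, 0, 0], [35, 0, 0], -0.4], [[0, 0, 0], [30, 0, 0], -0.4], [[0, 0, 0], [20, 0, 0], -0.4], [[0, 0, 0], [15, 0, 0], -0.4], [[0, 0, 0], [7, 0, 0], -0.4], [[0, 0, 0], [0, 0, 0], -0.4]])

```text
clock: 12.08
eef_pos: [589.0, -269.0, 115.5]
tool_rot: [-0.359, 1.57, -0.265]
force: [0.1, 0.2, -0.4]
width: 60.0
```

```bash
python3 -c "
from h import *
go([586,-270,112],95.5)"
```

```text
t 12.07 tcp [ 589.  -269.   115.5] F [ 0.1  0.2 -0.4] w 60.0 y 95.4 q [ 0.8   0.9  -0.74  1.63  0.73  0.91  1.44]
turn [-0.1  0.   0. ] shift in present axes [ 3.5 -0.7 -3.1] in final axes [ 3.5 -0.7 -3.1]
```

Request:
jog_arm(series=[[[0, 0, 0], [1, 0, -2], 0], [[0, 0, 0], [0, 0, 0], 1], [[0, 0, 0], [0, 0, 0], 1], [[0, 0, 0], [0, 0, 0], 1], [[0, 0, 0], [0, 0, 0], 1]])

```text
clock: 12.7
eef_pos: [587.1, -269.6, 115.1]
tool_rot: [-0.922, 1.569, -0.828]
force: [-1.9, -0.6, 5.8]
width: 23.2
```

```bash
cat >> h.py <<'E'
def mark():
    E=np.array([563,-71.]); a=np.radians(95.4); X=np.array([np.cos(a),np.sin(a)]); Y=np.array([-X[1],X[0]])
    g=grab('top'); C=cloud(g); hsv=cv2.cvtColor(g['img'],cv2.COLOR_RGB2HSV)
    r=C[...,:2]-E; lx=r@X; ly=r@Y
    m=(abs(C[...,2]-82)<6)&(abs(ly)<33)&(lx<30)&(lx>-160)&(hsv[...,2]<75)
    print('dark px',m.sum(),'lx med',np.median(lx[m]).round(1),np.percentile(lx[m],[10,90]).round(1),'ly',ly[m].mean().round(1))
    t=(abs(C[...,2]-82)<8)&(lx>10)&(lx<260)&(abs(ly)<45)
    q=C[t]; print('tip lx',np.percentile(lx[t],99.5).round(1),'ly mid',((np.percentile(ly[t],1)+np.percentile(ly[t],99))/2).round(1),'z near/far',np.median(q[lx[t]<50,2]).round(1),np.median(q[lx[t]>70,2]).round(1))
    return g
E
python3 -c "
from h import *
go([586,-270,112],95.5);mark()"
```

```text
t 12.7 tcp [ 587.1 -269.6  115.1] F [-1.9 -0.6  5.8] w 23.2 y 95.4 q [ 0.8   0.9  -0.74  1.63  0.74  0.91  1.44]
turn [-0.1  0.   0.1] shift in present axes [ 3.1 -0.3 -1.1] in final axes [ 3.1 -0.3 -1.1]
dark px 33 lx med -120.5 [-121.9 -119.6] ly -2.5
tip lx 94.2 ly mid -2.2 z near/far 81.3 81.3
```

The cleat is gripped at 23.2 mm. I slide outward along +y.

Request:
jog_arm(series=[[[0, 0, 0], [0, 5, 0], 1], [[0, 0, 0], [0, 10, 0], 1], [[0, 0, 0], [0, 10, 0], 1], [[0, 0, 0], [0, 10, 0], 1], [[0, 0, 0], [0, 10, 0], 1], [[0, 0, 0], [0, 5, 0], 1], [[0, 0, 0], [0, 0, 0], 1]])

```text
clock: 13.62
eef_pos: [582.7, -219.6, 115.1]
tool_rot: [-0.674, 1.569, -0.58]
force: [-0.2, -2.9, 6.6]
width: 22.7
```

```bash
python3 -c "
from h import *
go([586,-270,115],95.5);mark()"
```

```text
t 13.62 tcp [ 582.7 -219.6  115.1] F [-0.2 -2.9  6.6] w 22.7 y 95.4 q [ 0.74  0.87 -0.73  1.7   0.74  0.87  1.34]
turn [-0.1  0.1  0.1] shift in present axes [  0.2 -50.5  -1.5] in final axes [  0.1 -50.5  -1.6]
dark px 44 lx med -70.7 [-137.8  -69.5] ly -0.3
tip lx 143.9 ly mid -2.5 z near/far 81.3 81.4
```

Request:
jog_arm(series=[[[0, 0, 0], [0, 10, 0], 1], [[0, 0, 0], [0, 10, 0], 1], [[0, 0, 0], [0, 10, 0], 1], [[0, 0, 0], [0, 10, 0], 1], [[0, 0, 0], [0, 10, 0], 1], [[0, 0, 0], [0, 10, 0], 1], [[0, 0, 0], [0, 5, 0], 1], [[0, 0, 0], [0, 0, 0], 1]])

```text
clock: 14.68
eef_pos: [576.6, -155.0, 115.1]
tool_rot: [-0.71, 1.569, -0.615]
force: [-0.4, -1.8, 7.2]
width: 23.0
```

Run:
```python
from h import *
go([586,-270,115],95.5);g=mark()
a=cv2.resize(g['img'][200:270,240:450,::-1],None,fx=3.8,fy=3.8,interpolation=cv2.INTER_CUBIC)
g=grab('scene'); b=cv2.resize(g['img'][160:230,110:320,::-1],None,fx=3.8,fy=3.8,interpolation=cv2.INTER_CUBIC)
cv2.imwrite('pics/f1.png',np.vstack([a,b]))
```

```text
t 14.68 tcp [ 576.6 -155.   115.1] F [-0.4 -1.8  7.2] w 23.0 y 95.4 q [ 0.65  0.84 -0.73  1.78  0.75  0.82  1.22]
turn [-0.1  0.1  0.1] shift in present axes [   0.3 -115.4   -1.5] in final axes [ 1.000e-01 -1.154e+02 -1.700e+00]
dark px 39 lx med -6.1 [-72.1  -4.9] ly -1.2
tip lx 208.3 ly mid -2.8 z near/far 81.2 81.3
```

View pics/f1.png

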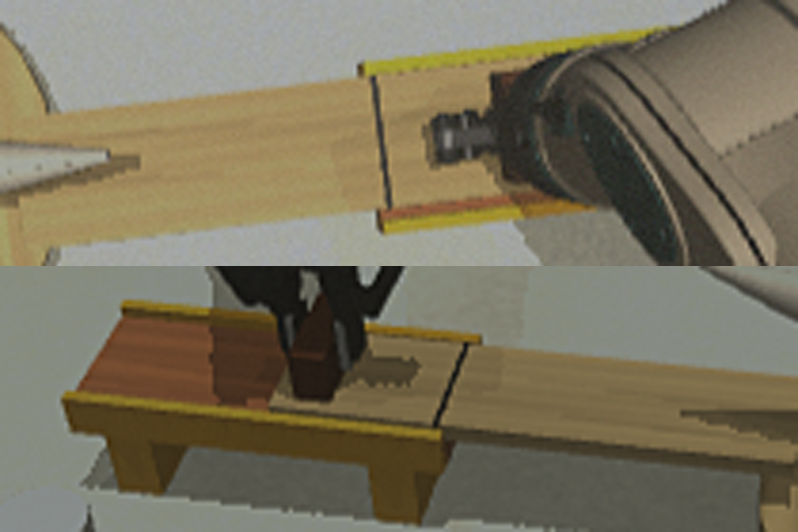

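Upper half: the line (375,77)–(390,207) is still about 3 pixels inside the cheek ends (361,76)–(380,211), so about 6.5 mm short. The lower view agrees, and the plank lies flat.

Request:
jog_arm(series=[[[0, 0, 0], [0, 3, 0], 1], [[0, 0, 0], [0, 3.5, 0], 1], [[0, 0, 0], [0, 0, 0], 1], [[0, 0, 0], [0, 0, 0], 1], [[0, 0, 0], [0, 0, 0], 1]])

```text
clock: 15.4
eef_pos: [576.0, -149.4, 115.1]
tool_rot: [-0.92, 1.568, -0.826]
force: [-0.3, -3.5, 6.7]
width: 22.9
```

Run:
```python
from h import *
go([586,-270,115],95.5);g=mark(); C=cloud(g)
a=cv2.resize(g['img'][200:270,240:450,::-1],None,fx=3.8,fy=3.8,interpolation=cv2.INTER_CUBIC)
g2=grab('scene'); b=cv2.resize(g2['img'][160:230,110:320,::-1],None,fx=3.8,fy=3.8,interpolation=cv2.INTER_CUBIC)
cv2.imwrite('pics/f2.png',np.vstack([a,b]))
d=C[(C[...,2]>185)&(C[...,2]<215)&(C[...,1]>60)&(C[...,1]<110)&(C[...,0]>480)]
t=d[np.argmin(d[:,1])]; print('horn',t.round(1),np.degrees(np.arctan2(t[1]-259.8,t[0]-547.5)).round(1))
k=560/784
for n,u,v,z in(('mug',367,205,90),('tape',473,226,25),('glue',582,218,90)): pass
o=np.abs(g['img'][110:190,230:440].astype(int)); print(read_state()['qd'].round(3))
```

```text
t 15.4 tcp [ 576.  -149.4  115.1] F [-0.3 -3.5  6.7] w 22.9 y 95.4 q [ 0.64  0.84 -0.72  1.78  0.75  0.82  1.21]
turn [-0.1  0.1  0.1] shift in present axes [   0.3 -121.    -1.4] in final axes [ 1.00e-01 -1.21e+02 -1.60e+00]
dark px 34 lx med -0.0 [-65.8   0.9] ly -1.2
tip lx 213.4 ly mid -3.0 z near/far 81.3 81.2
horn [565.3  79.1 199.3] -84.4
[-0.001 -0.     0.002  0.    -0.     0.003  0.001]
```

View pics/f2.png

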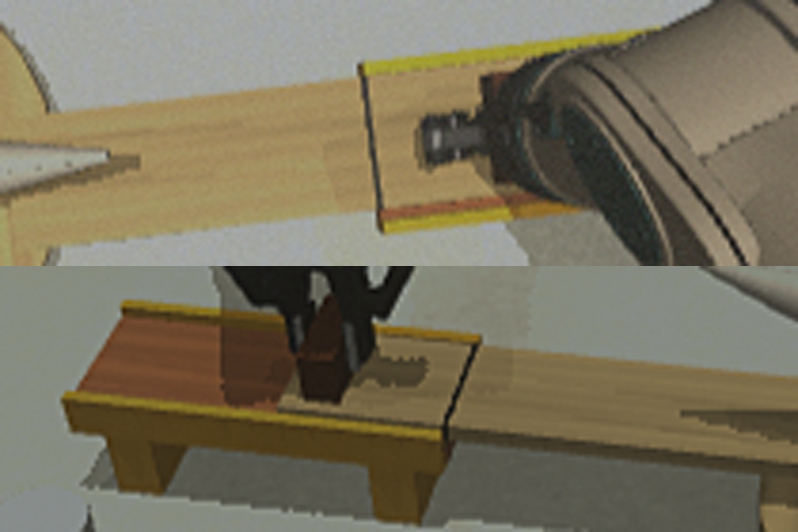

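The line now joins both cheek ends in both views: (362,65)–(380,210) above and (478,345)–(447,430) below. The plank is level and still gripped, and the tool presses down with about 7 N. I hand in.

```bash
python3 -c "
from h import *
finish_job(); s=read_state(); print(s['clock'],s['force'].round(1),s['width'])"
```

```text
the job is handed in; nothing more can be done
the job is handed in; nothing more can be done
```

I turned the turntable to its stop by the peg. Then I slid the plank out by its cleat until the line was flush with the trestle's edge. I handed the job in at about 15.5 s with the cleat still gripped; no verdict is reported.

**Turntable:** the disc turned about 78°. The tool stopped moving while the force rose to 17 N, which I took as the stop. At the end the horn pointed at −84.4°, parallel to the trestle, and I saw no contact with the paper head.

**Plank, last checks:**

| Check | Reading |
|---|---|
| Line to edge, measured from the line | 0.0 mm |
| Line to edge, measured from the plank's outer tip | 1.6 mm short |
| Height of the overhanging part, near edge / far end | 81.3 / 81.2 mm (level) |
| Sideways offset of the line | about 1 to 3 mm |
| Cleat grip width | 22.9 mm |
| Force on the tool | about 7 N upward, so the plank is being pressed onto the trestle |

The two line measurements disagree by 1.6 mm, but both are inside the 8 mm limit. I did not re-measure the tape, glue jar and mug at the end; the arm only passed near them high above the table. The reading I tried after handing in was refused, so the figures above are from just before.

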